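# Gather three loose spacer plates onto one locating pin

### The job

Take the locating pin with the square black grip out of its holder and pass it down through the holes of all three loose plates stacked in the aluminium nest and on into the hole in the nest's floor, fully home with its flange resting on the top plate, then let go. The two lower plates are hidden and have slid out of line along the nest: feel for each hole with the pin's nose and use the pin to draw the plates into line, gently, never pressing on the nest with more than about 25 N. Do not disturb the round-headed short pin or the other things on the table.

Things in the scene. Friction and masses are not known exactly. Their poses are not given: they have to be found in the camera images.
- nest: Fixed aluminium nest, an open-topped block 62 (x) x 116 (y) x 56 mm high; origin at the centre of its underside, z up. Pocket 46 (x) x 100 mm (y), floor 30 mm above the table. An 8 mm high clamp foot with a nut juts out at each y end to 78 mm from the centre. Three equal steel plates lie stacked in the pocket; the stack's top is 54 mm above the table.
- floor_hole (a point): Mouth of the hole in the nest's floor, at the nest's middle, 30 mm above the table: 14 mm diameter, 27 mm deep, vertical. Axes as the nest's. A plate that trails by more than about 2 mm can bind on the nose when the pin is only pressed down: draw it a little past the middle and back.
- pocket (a point): Point at the nest's middle, 38 mm above the table (lower plate's upper face; the middle plate's is at 46 mm). The two lower plates are hidden, not measured. Every plate can slide up to 10 mm either way from the middle along the nest's y (1 mm play across); neighbours start at least 6 mm apart. A plate follows the pin in its hole; the plates below mostly stay put.
- top_plate: Top plate in the nest, steel, about 0.12 kg, 44 (x) x 80 (y) x 8 mm, with one 14 mm through hole at its centre (the lower two are the same); origin at the centre of its underside, on the hole's axis. Only friction holds the plates.
- pin: Locating pin, upright in the holder; origin at its nose tip, z up along it. Steel shank 12 mm diameter, 46 mm long, the lowest 16 mm a cone narrowing to a 3 mm tip; flange 26 mm diameter at 46 to 52 mm above the tip; black square grip 24 x 24 mm (flats facing its x and y) at 52 to 92 mm. About 0.11 kg. Home in the nest, the tip is 8 mm above the table.
- holder: Fixed grey plastic pin holder 50 (x) x 150 (y) x 55 mm high, origin at the centre of its underside, with two 14 mm holes at y = -40 and +40 mm; the locating pin stands in one and the short pin in the other, flanges on the holder's top.
- short_pin: A bystander: like the locating pin but with a round black head 24 mm diameter and 22 mm high and a shank of only 30 mm. Origin at its nose tip.
- spare_plate: A bystander: loose steel plate 44 x 80 x 8 mm with a hole, lying on the table nearer the robot.
- jar: A bystander: glass jar 56 mm diameter, 70 mm high, origin at its underside.
- driver: A bystander: screwdriver lying on the table.
- dish: A bystander: shallow glass dish 90 mm diameter, 22 mm high.
- wipes: A bystander: white plastic box 70 x 110 x 30 mm.
Not all that is in view belongs to the job. Leave any green look-alike of the pin alone.

How it is judged (in metres and radians):
At the end, for the whole second after the job is handed in: The pin stands upright (within 0.06 rad) and still in the floor hole, tip within 2.5 mm of its axis and at most 2 mm above its home height (8 mm over the table), so that its flange rests on the top plate, which lies flat at its height (46 mm, -2 to +2.5 mm) (horizontal distance between pin and floor_hole below 0.0025 m and z of pin in the frame of nest below 0.01 m and angle between pin's own z axis and vertical below 0.06 rad and z of top_plate in the frame of nest between 0.044 and 0.0485 m and linear speed of pin below 0.02 m/s); the robot touches nothing.
It fails at once if the nest is loaded with more than 35 N in all (the plates' weight, some 4 N, and the press of the pin, up to about 30 N) (contact force between nest and anything else above 35 N).
It fails at once if the short pin or another bystander is moved by more than 2 cm (distance of any of short_pin, spare_plate, jar, driver, dish, wipes from where it was at the start of the episode above 0.02 m).
It also fails if it takes over 72 s, if anything falls off the work surface, if the arm or the gripper's body presses on something with over 40 N, if the wrist force passes 120 N, or if a joint passes its speed limit or range.

### The arm

A 7-joint arm with a two-finger parallel gripper is mounted at the origin on the work surface. World frame = base frame: x ahead of the robot, y to its left, z up, the work surface at z = 0. Lengths are in m, angles in degrees, forces in N, time in s.
With the tool pointing down it reaches from about 0.425 to 0.875 m from the base axis. Payload 4.7 kg.
Tool frame: the origin (TCP) lies between the finger pads; the fingertips stand 8 mm ahead of it and the grasp point (between the pads) lies 11 mm behind it (env.tip_extent is the distance from the TCP to the fingertips, in m); z points along the fingers, y is the line along which they close (so a half turn about z gives the same grasp; the last joint's range is limited). The gripper opens to 87 mm and grips with 3 to 60 N. Pads are 19 mm wide; open, the fingers measure 117 mm over their backs; the gripper's body (75 mm by 190 mm) begins 51 mm behind the grasp point.
Start: joints at [-64.567, 18.392, -4.016, 83.108, 1.295, 78.541, -3.26], TCP at [0.271, 0.591, 0.231] pointing down, gripper open.
Joint ranges: [-163.93, 163.93], [-17.29, 119.83], [-79.2, 71.16], [3.27, 140.29], [-89.18, 269.18], [5.43, 117.66], [-154.24, 154.24]. Speed limits (degrees/s): [147.25, 147.25, 180, 180, 180, 180, 180].

### API

Orientations are given as [roll, pitch, yaw] about the fixed x, y, z axes, in that order (R = Rz(yaw) Ry(pitch) Rx(roll)).
In Python, from cell import sensors, vision, workorder, env gives the robot as it stands.
- The arm moves only by the tool drive_tool, never from a script. Its argument "moves" is a list of rows, each an object of numbers: "x", "y", "z": the shift along the tool's x, y, z in mm; "rx", "ry", "rz": the turn, a rotation vector about the tool's x, y, z in rad; "fingers": the closure, from -1 (fully open) to 1 (shut). In form: [{"x": .., "y": .., "z": .., "rx": .., "ry": .., "rz": .., "fingers": ..}, ...]. A call has 1 to 20 rows; each row is the pose to reach, as a shift and turn from the pose commanded when the call began, along the tool's axes at that moment; what a row does not reach only later rows make up. A row lasts 1/8 s, in which the tool goes at most 62.5 mm and 10.7 degrees, less where a joint would pass 70% of its speed; a pose out of reach is approached as far as the arm can. A call with a gripper value outside its range is refused whole. The fingers move at their own pace and stop on an object; "force" is the grip in N (left out, the last holds). Time passes only in rows, so rows that repeat a pose let the fingers close. It gives the time, the measured TCP pose, the force, the opening and the grip force at its end, in the units of the state.
- sensors.get_obs(): the state, without advancing time (a new reading comes with each control period).
- vision.read_camera(name): name is "scene" or "side" or "wrist"; returns a dict with "image" (480x640x3 uint8, red, green, blue), "fx", "fy", "cx", "cy" (pixels), "R" (3x3) and "t" (3): a world point X has camera coordinates R X + t. Camera axes: x right, y down, z forward; pixel columns grow to the right and rows downward; lengths in m; the calibration is good to about 2 mm. A picture is of the moment at which its call begins. There is no depth.
- workorder.sign_off(): hands the job in; it is judged then, once.
The state is a dict: "time_s": time; "qpos": joint angles; "joint_velocities": joint speeds; "effort": joint torques, N m; "tool_pos": TCP position; "tool_rot": TCP orientation; "force": force on the tool from outside, world axes, zero at the start; "wrist_torque": the same for the moment, N m; "grip_width": finger opening in m; "grasp_force": force on a finger pad.
Only numpy, scipy, OpenCV 4.12 (cv2) and the standard library are available. Lean on these libraries where they do the work, as an engineer would, in place of code of your own. Each camera call takes 0.05 s, during which the arm holds its last target. There are 200 camera calls.

## Working session

There is one attempt and no reset: what is moved stays moved. The work goes in short steps, Python scripts to look and compute and a tool call to move; the robot and the scene stay as the last step left them, time stands still between calls to the robot, and variables do not carry over. Pictures are saved under pics/ and viewed, at most 10 in all, crops included, and the job is handed in when it is done.

Besides the shell and the picture viewer there is one more tool, called after "Emit:" by a JSON object that holds its "name" and its "arguments", one argument or row to a line. drive_tool: Moves the arm, as the interface text tells. Its arguments: {"type":"object","properties":{"moves":{"type":"array"},"force":{"type":"number"}},"required":["moves"]}

```bash
mkdir -p pics; ls; python3 - <<'E'
from cell import sensors, vision
import cv2
for n in ("scene","side"):
    c=vision.read_camera(n); cv2.imwrite(f"pics/{n}0.png",c["image"][:,:,::-1])
    print(n,c["fx"],c["cx"],c["cy"],c["R"],c["t"])
o=sensors.get_obs(); print(o)
E
```

```text
pics
scene 531.3143529681953 322.99208748405056 233.9231599384767 [[ 0.08916821  0.99599439 -0.006648  ]
 [ 0.67367357 -0.06522543 -0.73614507]
 [-0.73362998  0.06116215 -0.67679114]] [-0.00597587 -0.3166641   1.3131231 ]
side 539.8576367864279 320.1379987328484 233.7027209483153 [[ 9.22875000e-01 -3.85099093e-01  6.49783317e-04]
 [-2.17961452e-01 -5.23725700e-01 -8.23531540e-01]
 [ 3.17481557e-01  7.59875042e-01 -5.67270113e-01]] [-0.52696493  0.15080783  1.06928264]
{'time_s': 0.1, 'qpos': array([-64.56728017,  18.43526681,  -4.01527024,  83.16627293,
         1.29698964,  78.54059366,  -3.25932443]), 'joint_velocities': array([ 0.00243474, -0.16100173,  0.05943646, -0.2293552 ,  0.04611686,
       -0.00985469, -0.00921191]), 'effort': array([-3.58761854e-04, -4.92571378e+01, -4.05850494e-01, -3.13396990e+01,
       -6.40678732e-02,  3.96350620e-02,  8.69436985e-05]), 'tool_pos': array([0.27070219, 0.59043582, 0.22958006]), 'tool_rot': array([-1.79903205e+02,  7.38194262e-03,  1.55377669e+02]), 'force': array([-0.14166537, -0.19096502, -0.07645524]), 'wrist_torque': array([-0.04849713,  0.02556666,  0.05001945]), 'grasp_force': 0.0, 'grip_width': 0.08689807491608309}
```

View pics/scene0.png

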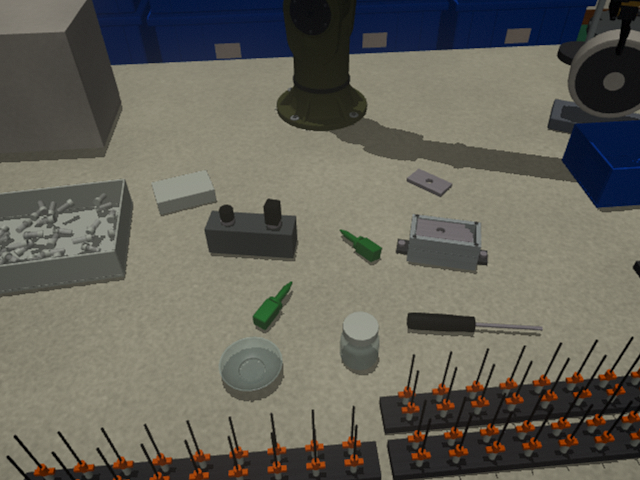

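View pics/side0.png

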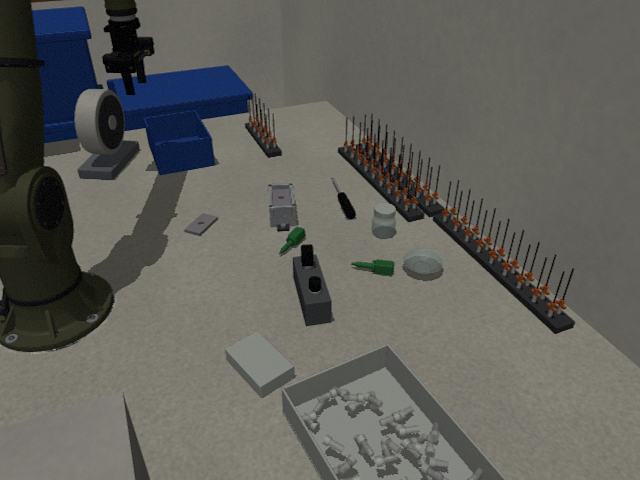

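The scene view shows these pin candidates: the square black grip at (272,210), the round head at (226,213), and two green look-alikes at (370,248) and (270,310). I choose (272,210), and check it along with the nest in one close crop.

```bash
cat > h.py <<'E'
import numpy as np, cv2
from cell import sensors, vision
def ray(c,u,v,z):
    d=c["R"].T@np.array([(u-c["cx"])/c["fx"],(v-c["cy"])/c["fy"],1]); o=-c["R"].T@c["t"]
    return o+d*(z-o[2])/d[2]
def proj(c,X):
    p=(c["R"]@np.atleast_2d(X).T).T+c["t"]; return np.c_[p[:,0]/p[:,2]*c["fx"]+c["cx"],p[:,1]/p[:,2]*c["fy"]+c["cy"]]
E
python3 - <<'E'
import cv2,numpy as np
a=cv2.imread("pics/scene0.png"); b=cv2.imread("pics/side0.png")
def crop(i,u,v,w,h): return cv2.resize(i[v:v+h,u:u+w],(400,300),interpolation=cv2.INTER_CUBIC)
g=np.vstack([np.hstack([crop(a,200,190,100,75),crop(a,395,205,100,75)]),np.hstack([crop(b,265,238,100,75),crop(b,235,175,100,75)])])
cv2.imwrite("pics/crop.png",cv2.convertScaleAbs(g,alpha=1.5,beta=10))
E
```

```text
(no output)
```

View pics/crop.png

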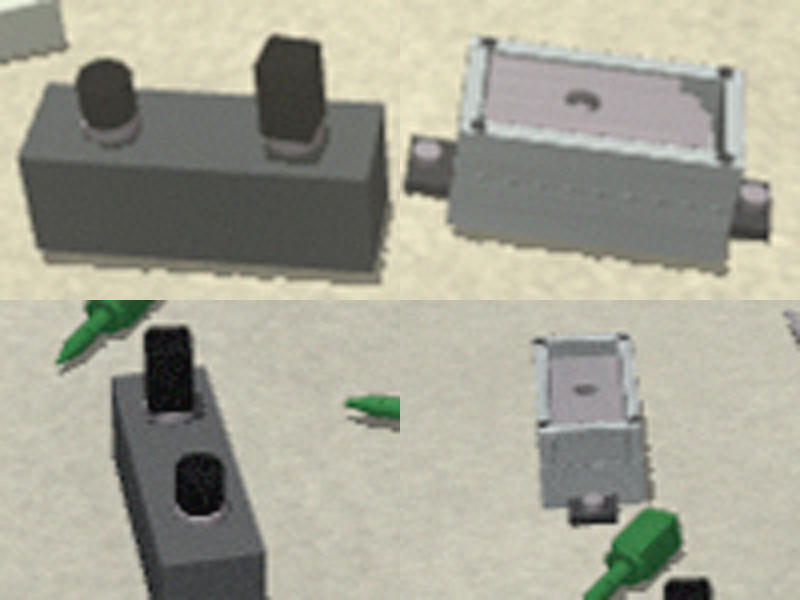

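Top-left of the crop confirms the choice: a square-sectioned tall grip on the holder's right, with the round short head on the left. The nest has its plate hole at about scene (441,230). I'll fit both outlines next.

```bash
python3 - <<'E'
from h import *
from scipy.optimize import least_squares
S=vision.read_camera("scene"); D=vision.read_camera("side")
def px(p,o): return (np.array(p,float)+.5)/4-.5+np.array(o)
def fit(lx,ly,z,obs,x0):
    L=np.array([[-lx,-ly],[-lx,ly],[lx,ly],[lx,-ly]])/2
    def f(q,full=False):
        c,s=np.cos(q[2]),np.sin(q[2]); P=L@np.array([[c,s],[-s,c]])+q[:2]; P=np.c_[P,np.full(4,z)]
        return np.concatenate([(proj(cam,P)-o)[k] .ravel() for cam,o,k in obs])
    r=least_squares(f,x0); print(r.x[:2],np.degrees(r.x[2]),np.round(r.fun,1)); return r.x
A=slice(0,4)
# order: far-left(-x,-y), far-right(-x,+y), near-right, near-left
hs=px([(48,85),(385,103),(372,182),(22,158)],(200,190))
ns=px([(75,38),(345,72),(338,162),(58,132)],(395,205))
hd=px([(165,565-300),(112,378-300),(205,368-300),(265,550-300)],(265,238))
# side: -x is left; -y is near
hd=px([(163,265),(112,78),(205,68),(265,250)],(265,238))
nd=px([(139,127),(132,40),(232,37),(242,127)],(235,175))
for o in ([(S,hs,A)],[(D,hd,A)],[(S,hs,A),(D,hd,A)]): fit(.05,.15,.055,o,[.55,-.1,0])
for o in ([(S,ns,A)],[(D,nd,A)],[(S,ns,A),(D,nd,A)]): fit(.062,.116,.056,o,[.55,.2,0])
print("hole",ray(S,*px((183,100),(395,205)),.054),ray(D,*px((186,90),(235,175)),.054))
# grip top centre z .101
print("grip", ray(S,*px((290,54),(200,190)),.101), ray(D,*px((169,32),(265,238)),.101))
print(sensors.get_obs()["tool_pos"])
E
```

```text
[ 0.48527294 -0.16069319] -10.537807050022115 [ 0.2 -0.3  0.6  0.  -0.1 -0.3 -0.6  0.5]
[ 0.48241078 -0.16449023] -11.194745103973407 [-0.3  0.4 -0.3 -0.5  0.1 -0.9  0.5  0.6]
[ 0.48383616 -0.16161903] -10.95561863376307 [-0.1 -1.   0.1 -0.3 -0.9 -0.6 -1.2 -0.3  0.  -0.7 -0.2 -1.4  0.  -1.8
  0.7 -0.6]
[0.53597185 0.16450068] -17.179504919085744 [-1.2 -0.9 -0.3 -0.5  1.6  1.7 -0.2 -0.6]
[0.53398357 0.16040594] -16.870796542464095 [-0.3  1.5  0.4 -0.7 -0.2 -1.1  0.1  0.1]
[0.53555274 0.16416242] -17.071519343481537 [-1.5 -1.  -0.6 -0.7  1.4  1.5 -0.5 -0.7 -0.2  0.6  0.6 -1.5 -0.1 -1.9
  0.1 -0.8]
hole [0.53352634 0.15707187 0.054     ] [0.53124002 0.15320097 0.054     ]
grip [ 0.49331995 -0.12163887  0.101     ] [ 0.49182004 -0.12093062  0.101     ]
[0.27074361 0.5905877  0.22990828]
```

```bash
cat >> h.py <<'E'
from scipy.spatial.transform import Rotation as Ro
def delta(pos,yaw,o=None):
    o=o or sensors.get_obs(); R=Ro.from_euler("xyz",o["tool_rot"],degrees=True)
    d=R.inv().apply(np.array(pos)-o["tool_pos"])*1000
    r=(R.inv()*Ro.from_euler("xyz",[180,0,yaw],degrees=True)).as_rotvec()
    return np.round(d,1),np.round(r,4)
E
python3 -c "
from h import *
print(delta([.4914,-.1224,.23],79))"
```

```text
(array([-497.7, -556.2,    0.6]), array([-9.000e-04,  8.000e-04,  1.333e+00]))
```

Emit:
{"name": "drive_tool", "arguments": {
  "moves": [
    {"x": -35, "y": -40, "z": 0, "rz": 0.095, "fingers": -1},
    {"x": -71, "y": -79, "rz": 0.19},
    {"x": -107, "y": -119, "rz": 0.286},
    {"x": -142, "y": -159, "rz": 0.381},
    {"x": -178, "y": -199, "rz": 0.476},
    {"x": -213, "y": -238, "rz": 0.571},
    {"x": -249, "y": -278, "rz": 0.667},
    {"x": -284, "y": -318, "rz": 0.762},
    {"x": -320, "y": -358, "rz": 0.857},
    {"x": -355, "y": -397, "rz": 0.952},
    {"x": -391, "y": -437, "rz": 1.047},
    {"x": -427, "y": -477, "rz": 1.143},
    {"x": -462, "y": -517, "rz": 1.238},
    {"x": -498, "y": -556, "rz": 1.333},
    {"x": -498, "y": -556, "rz": 1.333},
    {"x": -498, "y": -556, "rz": 1.333}
  ]
}}

```text
invalid input at $.moves[0]: expected keys x, y, z, rx, ry, rz, fingers
```

```bash
python3 - <<'E'
from h import *
c=vision.read_camera("wrist"); cv2.imwrite("pics/w1.png",c["image"][:,:,::-1])
o=sensors.get_obs(); print(o["time_s"],o["tool_pos"],o["tool_rot"],o["qpos"],o["force"],-c["R"].T@c["t"])
g=np.array([.4914,-.1224]); print(proj(c,[[*g,.101],[.4838,-.1616,.055],[*g,.061]]))
E
```

```text
0.25 [0.27079059 0.59067486 0.23006199] [-1.79952816e+02  2.72440141e-03  1.55374912e+02] [-64.56655953  18.41629233  -4.01521707  83.13582642   1.29359041
  78.54016226  -3.25995312] [-0.94800066  0.53518274 -0.01081799] [0.20035598 0.62292578 0.38354233]
[[-171.23415754  654.22763968]
 [-154.38097872  610.4284879 ]
 [-131.31107428  611.14019466]]
```

View pics/w1.png

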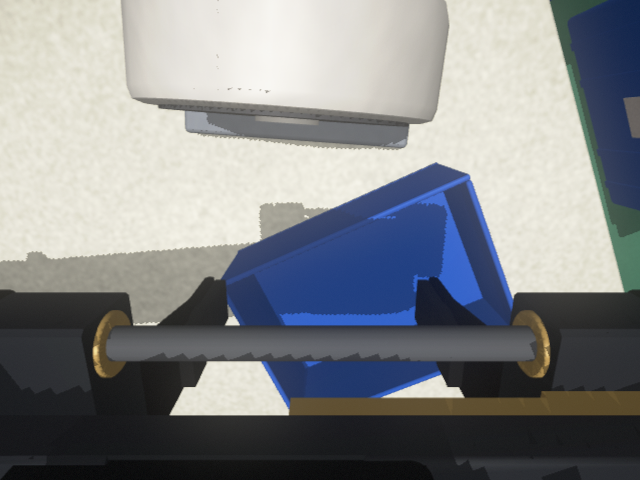

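The wrist view still shows the start place (blue bin), because the move was refused: every row needs all keys. I'll resend it.

Emit:
{"name": "drive_tool", "arguments": {
  "moves": [
    {"x": -35, "y": -40, "z": 0, "rx": 0, "ry": 0, "rz": 0.095, "fingers": -1},
    {"x": -71, "y": -79, "z": 0, "rx": 0, "ry": 0, "rz": 0.19, "fingers": -1},
    {"x": -107, "y": -119, "z": 0, "rx": 0, "ry": 0, "rz": 0.286, "fingers": -1},
    {"x": -142, "y": -159, "z": 0, "rx": 0, "ry": 0, "rz": 0.381, "fingers": -1},
    {"x": -178, "y": -199, "z": 0, "rx": 0, "ry": 0, "rz": 0.476, "fingers": -1},
    {"x": -213, "y": -238, "z": 0, "rx": 0, "ry": 0, "rz": 0.571, "fingers": -1},
    {"x": -249, "y": -278, "z": 0, "rx": 0, "ry": 0, "rz": 0.667, "fingers": -1},
    {"x": -284, "y": -318, "z": 0, "rx": 0, "ry": 0, "rz": 0.762, "fingers": -1},
    {"x": -320, "y": -358, "z": 0, "rx": 0, "ry": 0, "rz": 0.857, "fingers": -1},
    {"x": -355, "y": -397, "z": 0, "rx": 0, "ry": 0, "rz": 0.952, "fingers": -1},
    {"x": -391, "y": -437, "z": 0, "rx": 0, "ry": 0, "rz": 1.047, "fingers": -1},
    {"x": -427, "y": -477, "z": 0, "rx": 0, "ry": 0, "rz": 1.143, "fingers": -1},
    {"x": -462, "y": -517, "z": 0, "rx": 0, "ry": 0, "rz": 1.238, "fingers": -1},
    {"x": -498, "y": -556, "z": 0, "rx": 0, "ry": 0, "rz": 1.333, "fingers": -1},
    {"x": -498, "y": -556, "z": 0, "rx": 0, "ry": 0, "rz": 1.333, "fingers": -1},
    {"x": -498, "y": -556, "z": 0, "rx": 0, "ry": 0, "rz": 1.333, "fingers": -1}
  ]
}}

```text
time_s: 2.25
tool_pos: [0.4917, -0.1214, 0.2303]
tool_rot: [-180.0, -0.0, 79.0]
force: [-0.3, 0.1, 0.1]
grip_width: 0.0867
grasp_force: 0.0
```

```bash
python3 - <<'E'
from h import *
c=vision.read_camera("wrist"); cv2.imwrite("pics/w2.png",c["image"][:,:,::-1])
o=sensors.get_obs(); print(o["time_s"],o["tool_pos"],o["tool_rot"],o["qpos"],o["force"],-c["R"].T@c["t"])
g=np.array([.4914,-.1224]); print(proj(c,[[*g,.101],[.4838,-.1616,.055],[*g,.061]]))
E
```

```text
2.3 [ 0.49176195 -0.12067248  0.23037507] [-1.79968946e+02 -4.47360264e-02  7.91161001e+01] [-2.57398099e+01 -1.05159768e-01  3.68640634e+01  1.04325095e+02
  1.90652034e-02  7.57902810e+01  2.35617216e-01] [-0.00173749  0.15212906  0.72018912] [ 0.50679792 -0.04536781  0.38403925]
[[320.32331334 230.70502452]
 [320.43466941 259.59287592]
 [320.38504651 218.29282821]]
```

View pics/w2.png

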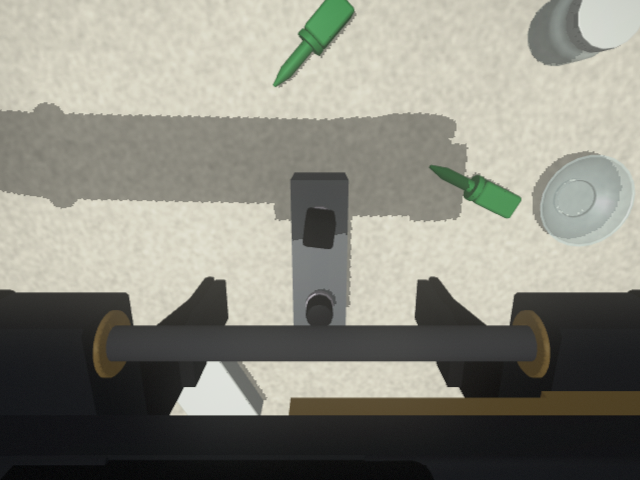

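The wrist view shows the square grip at (319,228), turned slightly against the holder, with the short pin at (319,310). I'll measure the grip's angle.

```bash
python3 - <<'E'
from h import *
c=vision.read_camera("wrist"); g=cv2.cvtColor(c["image"],cv2.COLOR_RGB2GRAY)
roi=g[200:256,298:342]
print(np.percentile(roi,[2,20,40,50,60,80,98]))
for th in (36,44,52):
    m=np.uint8(roi<th); n,l,s,ce=cv2.connectedComponentsWithStats(m)
    k=1+np.argmax(s[1:,4]); p=np.argwhere(l==k)[:,::-1].astype(np.int32)
    q=cv2.approxPolyDP(cv2.convexHull(p),2,True)[:,0]+[298,200]
    print(th,s[k],ce[k]+[298,200],cv2.minAreaRect(p),q.tolist())
im=cv2.resize(c["image"][195:260,290:350,::-1],(480,520),interpolation=cv2.INTER_CUBIC)
cv2.imwrite("pics/w2c.png",cv2.convertScaleAbs(im,alpha=2))
o=sensors.get_obs();print(o["tool_pos"],o["tool_rot"])
E
```

```text
[ 44.   48.   51.   76.   78.   93.8 128. ]Traceback (most recent call last):
  File "<stdin>", line 7, in <module>
    return _wrapfunc(a, 'argmax', axis=axis, out=out, **kwds)
    return bound(*args, **kwds)
ValueError: attempt to get argmax of an empty sequence
```

```bash
python3 - <<'E'
from h import *
c=vision.read_camera("wrist"); g=cv2.cvtColor(c["image"],cv2.COLOR_RGB2GRAY)
roi=g[200:256,298:342]
for th in (58,66):
    m=np.uint8(roi<th); n,l,s,ce=cv2.connectedComponentsWithStats(m)
    k=1+np.argmax(s[1:,4]); p=np.argwhere(l==k)[:,::-1].astype(np.int32)
    q=cv2.approxPolyDP(cv2.convexHull(p),2,True)[:,0]+[298,200]
    print(th,s[k],ce[k]+[298,200],cv2.minAreaRect(p),q.tolist())
im=cv2.resize(c["image"][195:260,290:350,::-1],(480,520),interpolation=cv2.INTER_CUBIC)
lut=np.clip((np.arange(256)-35)*4,0,255).astype(np.uint8)
cv2.imwrite("pics/w2c.png",cv2.LUT(im,lut))
o=sensors.get_obs();print(o["tool_pos"],o["tool_rot"])
E
```

```text
58 [   5    9   33   41 1120] [319.2125     229.13928571] ((21.470989227294922, 28.996585845947266), (30.37872314453125, 38.440765380859375), 6.709837436676025) [[333, 212], [335, 227], [331, 248], [305, 246], [303, 240], [307, 211], [314, 209]]
66 [   5    8   33   42 1158] [319.11830743 229.07512953] ((21.523075103759766, 28.815383911132812), (31.00868034362793, 39.194976806640625), 7.125016689300537) [[332, 211], [335, 230], [331, 248], [305, 246], [303, 236], [307, 210], [311, 208]]
[ 0.4918406  -0.1203592   0.23044421] [-1.79983770e+02 -4.08008933e-02  7.91737762e+01]
```

View pics/w2c.png

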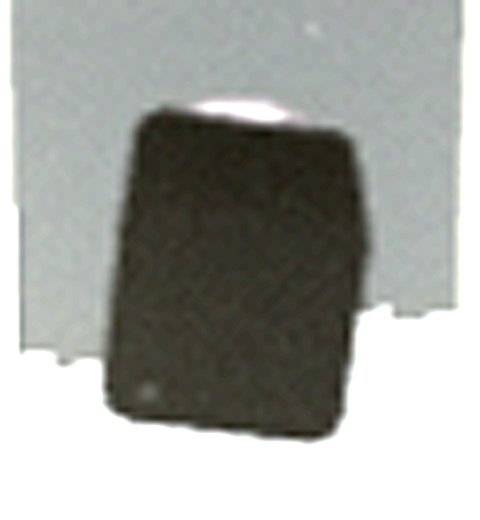

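The crop shows the grip turned about 7.5° clockwise in the image, with its top-face centre near (319.3,235.5) in the full frame.

```bash
python3 - <<'E'
from h import *
c=vision.read_camera("wrist")
print(ray(c,319.3,235.5,.101))
pts=[ray(c,290+u/8-.44,195+v/8-.44,.101) for u,v in((107,412),(330,440),(370,245))]
for a,b in((0,1),(1,2)):
    d=pts[b]-pts[a]; print(np.hypot(*d[:2]),np.degrees(np.arctan2(d[1],d[0])))
o=sensors.get_obs();print(o["tool_pos"],o["tool_rot"],o["joint_velocities"])
print(delta([.4914,-.1224,.072],72))
E
```

```text
[ 0.49009417 -0.125035    0.101     ]
0.02171971157213209 -18.401290430329546
0.019829806044909123 68.50683841872844
[ 0.49186338 -0.12053954  0.23051346] [-1.79994313e+02 -3.54789371e-02  7.91599777e+01] [ 0.02547881  0.0061277   0.34747973 -0.16820192  0.06915612  0.0476516
  0.08268941]
(array([-2.000e+00, -1.000e-01,  1.585e+02]), array([-1.00e-04, -6.00e-04,  1.25e-01]))
```

Emit:
{"name": "drive_tool", "arguments": {
  "moves": [
    {"x": -2, "y": 0, "z": 40, "rx": 0, "ry": 0, "rz": 0.08, "fingers": -1},
    {"x": -2, "y": 0, "z": 80, "rx": 0, "ry": 0, "rz": 0.15, "fingers": -1},
    {"x": -2, "y": 0, "z": 120, "rx": 0, "ry": 0, "rz": 0.15, "fingers": -1},
    {"x": -2, "y": 0, "z": 145, "rx": 0, "ry": 0, "rz": 0.15, "fingers": -1},
    {"x": -2, "y": 0, "z": 157, "rx": 0, "ry": 0, "rz": 0.15, "fingers": -1},
    {"x": -2, "y": 0, "z": 157, "rx": 0, "ry": 0, "rz": 0.15, "fingers": -1},
    {"x": -2, "y": 0, "z": 157, "rx": 0, "ry": 0, "rz": 0.15, "fingers": -1}
  ]
}}

```text
time_s: 3.32
tool_pos: [0.4925, -0.124, 0.0747]
tool_rot: [179.9, -0.0, 70.4]
force: [0.1, -0.0, 0.1]
grip_width: 0.0869
grasp_force: 0.0
```

```bash
python3 - <<'E'
from h import *
c=vision.read_camera("side"); im=c["image"][220:320,260:360,::-1]
d=vision.read_camera("scene")["image"][170:270,200:300,::-1]
g=np.hstack([cv2.resize(i,(400,400),interpolation=cv2.INTER_CUBIC) for i in (im,d)])
cv2.imwrite("pics/s3.png",cv2.convertScaleAbs(g,alpha=2,beta=10))
o=sensors.get_obs(); print(o["time_s"],o["tool_pos"],o["tool_rot"],o["force"])
E
```

```text
3.425 [ 0.49248704 -0.12403587  0.074703  ] [ 1.79880936e+02 -5.48535223e-02  7.04170058e+01] [-0.42263489 -0.10734191 -0.59923644]
```

View pics/s3.png

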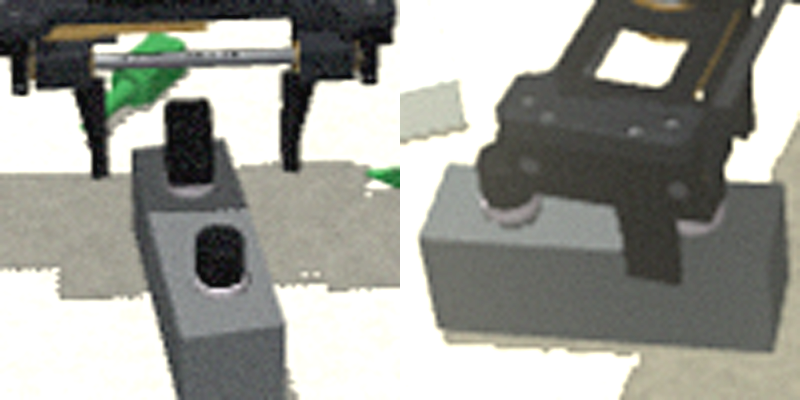

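Fingers straddle the square grip, whose midpoint (190) lies between the fingertips at 97 and 290; the short pin is clear. Now I close the gripper.

Emit:
{"name": "drive_tool", "arguments": {
  "force": 50,
  "moves": [
    {"x": 0, "y": 0, "z": 0, "rx": 0, "ry": 0, "rz": 0, "fingers": 1},
    {"x": 0, "y": 0, "z": 0, "rx": 0, "ry": 0, "rz": 0, "fingers": 1},
    {"x": 0, "y": 0, "z": 0, "rx": 0, "ry": 0, "rz": 0, "fingers": 1},
    {"x": 0, "y": 0, "z": 0, "rx": 0, "ry": 0, "rz": 0, "fingers": 1},
    {"x": 0, "y": 0, "z": 0, "rx": 0, "ry": 0, "rz": 0, "fingers": 1},
    {"x": 0, "y": 0, "z": 0, "rx": 0, "ry": 0, "rz": 0, "fingers": 1},
    {"x": 0, "y": 0, "z": 0, "rx": 0, "ry": 0, "rz": 0, "fingers": 1},
    {"x": 0, "y": 0, "z": 0, "rx": 0, "ry": 0, "rz": 0, "fingers": 1}
  ]
}}

```text
time_s: 4.42
tool_pos: [0.4909, -0.1237, 0.0735]
tool_rot: [-179.9, -0.0, 70.4]
force: [-3.0, 1.6, 3.6]
grip_width: 0.0241
grasp_force: 50.0
```

```bash
python3 - <<'E'
from h import *
o=sensors.get_obs(); print(o["time_s"],o["tool_pos"],o["tool_rot"],o["force"],o["grip_width"],o["wrist_torque"])
E
```

```text
4.425 [ 0.49092846 -0.12371848  0.07354365] [-1.79910135e+02 -1.27498199e-02  7.04077044e+01] [-2.9979823   1.63390648  3.64239852] 0.02411484748350793 [0.19963657 0.75480786 0.00500075]
```

Emit:
{"name": "drive_tool", "arguments": {
  "moves": [
    {"x": 0, "y": 0, "z": -15, "rx": 0, "ry": 0, "rz": 0, "fingers": 1},
    {"x": 0, "y": 0, "z": -40, "rx": 0, "ry": 0, "rz": 0, "fingers": 1},
    {"x": 0, "y": 0, "z": -75, "rx": 0, "ry": 0, "rz": 0, "fingers": 1},
    {"x": 20, "y": -4, "z": -80, "rx": 0, "ry": 0, "rz": -0.01, "fingers": 1},
    {"x": 60, "y": -12, "z": -80, "rx": 0, "ry": 0, "rz": -0.02, "fingers": 1},
    {"x": 105, "y": -21, "z": -80, "rx": 0, "ry": 0, "rz": -0.03, "fingers": 1},
    {"x": 150, "y": -30, "z": -80, "rx": 0, "ry": 0, "rz": -0.045, "fingers": 1},
    {"x": 195, "y": -39, "z": -80, "rx": 0, "ry": 0, "rz": -0.045, "fingers": 1},
    {"x": 235, "y": -47, "z": -80, "rx": 0, "ry": 0, "rz": -0.045, "fingers": 1},
    {"x": 265, "y": -52, "z": -80, "rx": 0, "ry": 0, "rz": -0.045, "fingers": 1},
    {"x": 276, "y": -55, "z": -80, "rx": 0, "ry": 0, "rz": -0.045, "fingers": 1},
    {"x": 276, "y": -55, "z": -80, "rx": 0, "ry": 0, "rz": -0.045, "fingers": 1},
    {"x": 276, "y": -55, "z": -80, "rx": 0, "ry": 0, "rz": -0.045, "fingers": 1},
    {"x": 276, "y": -55, "z": -80, "rx": 0, "ry": 0, "rz": -0.045, "fingers": 1}
  ]
}}

```text
time_s: 6.18
tool_pos: [0.5324, 0.1528, 0.1538]
tool_rot: [180.0, 0.0, 72.9]
force: [0.4, -0.1, -1.2]
grip_width: 0.0236
grasp_force: 50.0
```

```bash
python3 - <<'E'
from h import *
c=vision.read_camera("side"); im=c["image"][150:225,235:335,::-1]; print(proj(c,[.532,.1548,.089]),proj(c,[.532,.1548,.054]))
c=vision.read_camera("scene"); d=c["image"][180:255,390:490,::-1];print(proj(c,[.532,.1548,.089]),proj(c,[.532,.1548,.054]))
g=np.hstack([cv2.resize(i,(400,300),interpolation=cv2.INTER_CUBIC) for i in (im,d)])
cv2.imwrite("pics/s4.png",cv2.convertScaleAbs(g,alpha=1.5,beta=10))
o=sensors.get_obs(); print(o["time_s"],o["tool_pos"],o["tool_rot"],o["force"],o["grip_width"])
E
```

```text
[[280.61992606 184.27368609]] [[281.20273951 196.75655096]]
[[441.82812122 213.27926953]] [[438.82358262 229.10769487]]
6.275 [0.53235836 0.15346391 0.15368914] [ 1.79993308e+02 -7.26418939e-03  7.28928365e+01] [-0.01263437  0.10821754 -1.02536698] 0.023733614799233242
```

View pics/s4.png

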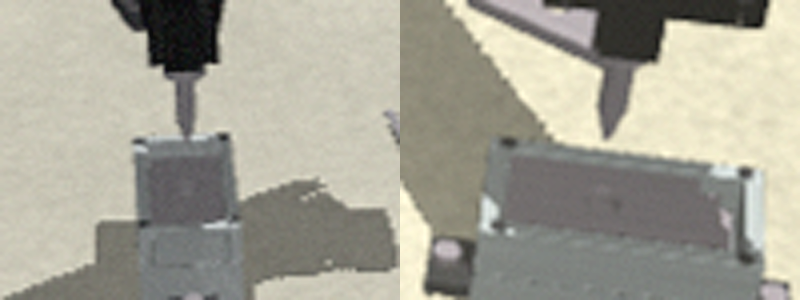

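The views show the pin upright, with its tip at side (281.4,184.1) and scene (441.4,214.1), right over the hole at side (281.1,196.6) and scene (441.6,229.6).

```bash
python3 - <<'E'
from h import *
S=vision.read_camera("scene");D=vision.read_camera("side")
for c,t,h in((S,(441.3,213.8),(441.1,229.8)),(D,(281.4,184.1),(281.2,196.8))):
    print(ray(c,*t,.0885),ray(c,*h,.054),ray(c,*h,.054)-ray(c,*t,.0885))
o=sensors.get_obs(); print(o["time_s"],o["tool_pos"],o["tool_rot"],o["force"])
E
```

```text
[0.53263878 0.15382674 0.0885    ] [0.53407437 0.15817398 0.054     ] [ 0.00143559  0.00434724 -0.0345    ]
[0.53429961 0.15573331 0.0885    ] [0.53192486 0.15460519 0.054     ] [-0.00237476 -0.00112812 -0.0345    ]
6.375 [0.53232309 0.15391362 0.15362939] [ 1.79995726e+02 -6.16247079e-03  7.29346383e+01] [ 0.72555465  0.87851119 -1.29237413]
```

Emit:
{"name": "drive_tool", "arguments": {
  "moves": [
    {"x": 1.5, "y": 0, "z": 10, "rx": 0, "ry": 0, "rz": 0, "fingers": 1},
    {"x": 1.5, "y": 0, "z": 22, "rx": 0, "ry": 0, "rz": 0, "fingers": 1},
    {"x": 1.5, "y": 0, "z": 30, "rx": 0, "ry": 0, "rz": 0, "fingers": 1},
    {"x": 1.5, "y": 0, "z": 35, "rx": 0, "ry": 0, "rz": 0, "fingers": 1},
    {"x": 1.5, "y": 0, "z": 37, "rx": 0, "ry": 0, "rz": 0, "fingers": 1},
    {"x": 1.5, "y": 0, "z": 38, "rx": 0, "ry": 0, "rz": 0, "fingers": 1},
    {"x": 1.5, "y": 0, "z": 38, "rx": 0, "ry": 0, "rz": 0, "fingers": 1}
  ]
}}

```text
time_s: 7.25
tool_pos: [0.5329, 0.1559, 0.1158]
tool_rot: [180.0, -0.0, 73.0]
force: [-0.0, -1.0, -1.2]
grip_width: 0.0235
grasp_force: 50.0
```

```bash
cat > s.py <<'E'
from h import *
o=sensors.get_obs(); n=np.array([.534,.162]); d=o["tool_pos"][:2]-n; a=np.radians(-17)
ex=np.array([np.cos(a),np.sin(a)]); ey=np.array([-np.sin(a),np.cos(a)])
f=o["force"]
print("t",round(o["time_s"],2),"nest-xy mm",np.round([d@ex*1e3,d@ey*1e3],1),"tcp z",np.round(o["tool_pos"][2]*1e3,2),"rot",np.round(o["tool_rot"],2),"F nest",np.round([f[:2]@ex,f[:2]@ey,f[2]],1),"T",np.round(o["wrist_torque"],2))
E
python3 s.py
```

```text
t 7.25 nest-xy mm [ 0.7 -6.1] tcp z 115.78 rot [ 1.7998e+02 -2.0000e-02  7.2980e+01] F nest [ 0.3 -1.  -1.2] T [-0.08  0.02 -0.02]
```

Emit:
{"name": "drive_tool", "arguments": {
  "moves": [
    {"x": 0, "y": 0, "z": 2, "rx": 0, "ry": 0, "rz": 0, "fingers": 1},
    {"x": 0, "y": 0, "z": 4, "rx": 0, "ry": 0, "rz": 0, "fingers": 1},
    {"x": 0, "y": 0, "z": 5, "rx": 0, "ry": 0, "rz": 0, "fingers": 1},
    {"x": 0, "y": 0, "z": 5.5, "rx": 0, "ry": 0, "rz": 0, "fingers": 1},
    {"x": 0, "y": 0, "z": 5.5, "rx": 0, "ry": 0, "rz": 0, "fingers": 1}
  ]
}}

```text
time_s: 7.88
tool_pos: [0.5327, 0.1559, 0.1103]
tool_rot: [-180.0, -0.0, 73.0]
force: [-0.2, -0.6, 1.1]
grip_width: 0.0235
grasp_force: 50.0
```

```bash
python3 s.py
```

```text
t 7.88 nest-xy mm [ 0.6 -6.2] tcp z 110.29 rot [-1.800e+02 -1.000e-02  7.298e+01] F nest [-0.  -0.6  1.1] T [-0.14  0.36 -0.01]
```

Emit:
{"name": "drive_tool", "arguments": {
  "moves": [
    {"x": 0, "y": 0, "z": 0.5, "rx": 0, "ry": 0, "rz": 0, "fingers": 1},
    {"x": 0, "y": 0, "z": 0.5, "rx": 0, "ry": 0, "rz": 0, "fingers": 1}
  ]
}}

```text
time_s: 8.12
tool_pos: [0.5329, 0.156, 0.1101]
tool_rot: [180.0, -0.0, 73.0]
force: [-1.9, -0.8, 4.1]
grip_width: 0.0236
grasp_force: 50.0
```

```bash
python3 s.py
```

```text
t 8.12 nest-xy mm [ 0.7 -6.1] tcp z 110.07 rot [ 1.7999e+02 -3.0000e-02  7.2990e+01] F nest [-1.6 -1.3  4.1] T [-0.27  0.51 -0.01]
```

Emit:
{"name": "drive_tool", "arguments": {
  "moves": [
    {"x": 1, "y": 0, "z": 0, "rx": 0, "ry": 0, "rz": 0, "fingers": 1},
    {"x": 2, "y": 0, "z": 0, "rx": 0, "ry": 0, "rz": 0, "fingers": 1},
    {"x": 3, "y": 0, "z": 0, "rx": 0, "ry": 0, "rz": 0, "fingers": 1},
    {"x": 4, "y": 0, "z": 0, "rx": 0, "ry": 0, "rz": 0, "fingers": 1},
    {"x": 4, "y": 0, "z": 0, "rx": 0, "ry": 0, "rz": 0, "fingers": 1}
  ]
}}

```text
time_s: 8.75
tool_pos: [0.5343, 0.1585, 0.1099]
tool_rot: [180.0, 0.1, 72.9]
force: [-1.1, -2.4, 5.2]
grip_width: 0.0238
grasp_force: 50.0
```

```bash
python3 s.py
```

```text
t 8.75 nest-xy mm [ 1.3 -3.3] tcp z 109.87 rot [1.7995e+02 7.0000e-02 7.2950e+01] F nest [-0.3 -2.6  5.2] T [-0.87  0.46  0.03]
```

Emit:
{"name": "drive_tool", "arguments": {
  "moves": [
    {"x": 1, "y": 0, "z": 0, "rx": 0, "ry": 0, "rz": 0, "fingers": 1},
    {"x": 2, "y": 0, "z": 0, "rx": 0, "ry": 0, "rz": 0, "fingers": 1},
    {"x": 2, "y": 0, "z": 0, "rx": 0, "ry": 0, "rz": 0, "fingers": 1}
  ]
}}

```text
time_s: 9.12
tool_pos: [0.5343, 0.162, 0.109]
tool_rot: [-180.0, -0.0, 73.0]
force: [0.2, -0.9, -0.4]
grip_width: 0.0233
grasp_force: 50.0
```

```bash
python3 s.py
```

```text
t 9.12 nest-xy mm [0.3 0.1] tcp z 109.05 rot [-179.99   -0.     73.  ] F nest [ 0.4 -0.8 -0.4] T [-0.41  0.02 -0.02]
```

Emit:
{"name": "drive_tool", "arguments": {
  "moves": [
    {"x": 1, "y": 0, "z": 0, "rx": 0, "ry": 0, "rz": 0, "fingers": 1},
    {"x": 2, "y": 0, "z": 0, "rx": 0, "ry": 0, "rz": 0, "fingers": 1},
    {"x": 2, "y": 0, "z": 0, "rx": 0, "ry": 0, "rz": 0, "fingers": 1}
  ]
}}

```text
time_s: 9.5
tool_pos: [0.5348, 0.164, 0.1094]
tool_rot: [-180.0, -0.0, 73.0]
force: [0.1, -0.3, -1.1]
grip_width: 0.0236
grasp_force: 50.0
```

```bash
python3 s.py
```

```text
t 9.5 nest-xy mm [0.2 2.1] tcp z 109.36 rot [-1.7998e+02 -1.0000e-02  7.3010e+01] F nest [ 0.2 -0.3 -1.1] T [-0.13  0.12 -0.  ]
```

Emit:
{"name": "drive_tool", "arguments": {
  "moves": [
    {"x": 1.5, "y": 0, "z": 1, "rx": 0, "ry": 0, "rz": 0, "fingers": 1},
    {"x": 2, "y": 0, "z": 2.5, "rx": 0, "ry": 0, "rz": 0, "fingers": 1},
    {"x": 2, "y": 0, "z": 4, "rx": 0, "ry": 0, "rz": 0, "fingers": 1},
    {"x": 2, "y": 0, "z": 4, "rx": 0, "ry": 0, "rz": 0, "fingers": 1}
  ]
}}

```text
time_s: 10.0
tool_pos: [0.5357, 0.1653, 0.1055]
tool_rot: [180.0, -0.0, 73.0]
force: [0.2, -1.4, 0.5]
grip_width: 0.0238
grasp_force: 50.0
```

```bash
python3 s.py
```

```text
t 10.0 nest-xy mm [0.6 3.7] tcp z 105.47 rot [180.    -0.    72.97] F nest [ 0.6 -1.3  0.5] T [-0.42  0.18 -0.01]
```

Emit:
{"name": "drive_tool", "arguments": {
  "moves": [
    {"x": 0, "y": 0, "z": 1, "rx": 0, "ry": 0, "rz": 0, "fingers": 1},
    {"x": 0, "y": 0, "z": 1.8, "rx": 0, "ry": 0, "rz": 0, "fingers": 1},
    {"x": 0, "y": 0, "z": 1.8, "rx": 0, "ry": 0, "rz": 0, "fingers": 1}
  ]
}}

```text
time_s: 10.38
tool_pos: [0.5355, 0.1652, 0.1038]
tool_rot: [-180.0, 0.0, 73.0]
force: [-2.0, -2.2, 2.7]
grip_width: 0.0237
grasp_force: 50.0
```

```bash
python3 s.py
```

```text
t 10.38 nest-xy mm [0.5 3.5] tcp z 103.8 rot [-1.7998e+02  2.0000e-02  7.2980e+01] F nest [-1.3 -2.6  2.7] T [-0.72  0.57  0.02]
```

Emit:
{"name": "drive_tool", "arguments": {
  "moves": [
    {"x": 0, "y": 0, "z": 0.8, "rx": 0, "ry": 0, "rz": 0, "fingers": 1},
    {"x": 0, "y": 0, "z": 1.2, "rx": 0, "ry": 0, "rz": 0, "fingers": 1},
    {"x": 0, "y": 0, "z": 1.2, "rx": 0, "ry": 0, "rz": 0, "fingers": 1}
  ]
}}

```text
time_s: 10.75
tool_pos: [0.5353, 0.1652, 0.1028]
tool_rot: [-180.0, 0.0, 73.0]
force: [-3.7, -3.5, 5.6]
grip_width: 0.0235
grasp_force: 50.0
```

```bash
python3 s.py
```

```text
t 10.75 nest-xy mm [0.3 3.4] tcp z 102.83 rot [-1.7996e+02  3.0000e-02  7.2980e+01] F nest [-2.5 -4.4  5.6] T [-0.9   0.95 -0.04]
```

Emit:
{"name": "drive_tool", "arguments": {
  "moves": [
    {"x": -1, "y": -0.6, "z": 0, "rx": 0, "ry": 0, "rz": 0, "fingers": 1},
    {"x": -2, "y": -0.6, "z": 0, "rx": 0, "ry": 0, "rz": 0, "fingers": 1},
    {"x": -2, "y": -0.6, "z": 0, "rx": 0, "ry": 0, "rz": 0, "fingers": 1}
  ]
}}

```text
time_s: 11.12
tool_pos: [0.5346, 0.1645, 0.1024]
tool_rot: [180.0, -0.1, 73.0]
force: [-0.8, -0.3, 0.3]
grip_width: 0.0239
grasp_force: 50.0
```

```bash
python3 s.py
```

```text
t 11.12 nest-xy mm [-0.1  2.5] tcp z 102.43 rot [ 1.7998e+02 -7.0000e-02  7.3010e+01] F nest [-0.7 -0.5  0.3] T [-0.06  0.11 -0.02]
```

Emit:
{"name": "drive_tool", "arguments": {
  "moves": [
    {"x": -1, "y": 0, "z": 0, "rx": 0, "ry": 0, "rz": 0, "fingers": 1},
    {"x": -2, "y": 0, "z": 0, "rx": 0, "ry": 0, "rz": 0, "fingers": 1},
    {"x": -2, "y": 0, "z": 0, "rx": 0, "ry": 0, "rz": 0, "fingers": 1}
  ]
}}

```text
time_s: 11.5
tool_pos: [0.5339, 0.1622, 0.1025]
tool_rot: [180.0, -0.0, 73.0]
force: [0.8, 0.3, -1.4]
grip_width: 0.0236
grasp_force: 50.0
```

```bash
python3 s.py
```

```text
t 11.5 nest-xy mm [-0.2  0.1] tcp z 102.49 rot [ 1.800e+02 -4.000e-02  7.299e+01] F nest [ 0.7  0.5 -1.4] T [ 0.22  0.08 -0.02]
```

Emit:
{"name": "drive_tool", "arguments": {
  "moves": [
    {"x": 0, "y": 0, "z": 0.6, "rx": 0, "ry": 0, "rz": 0, "fingers": 1},
    {"x": 0, "y": 0, "z": 1, "rx": 0, "ry": 0, "rz": 0, "fingers": 1},
    {"x": 0, "y": 0, "z": 1, "rx": 0, "ry": 0, "rz": 0, "fingers": 1}
  ]
}}

```text
time_s: 11.88
tool_pos: [0.534, 0.1622, 0.1021]
tool_rot: [180.0, -0.0, 73.0]
force: [-0.9, 0.7, 4.6]
grip_width: 0.0236
grasp_force: 50.0
```

```bash
python3 s.py
```

```text
t 11.88 nest-xy mm [-0.   0.2] tcp z 102.13 rot [ 1.7999e+02 -5.0000e-02  7.2990e+01] F nest [-1.1  0.4  4.6] T [ 0.36  0.54 -0.02]
```

Emit:
{"name": "drive_tool", "arguments": {
  "moves": [
    {"x": -1, "y": 0, "z": 0, "rx": 0, "ry": 0, "rz": 0, "fingers": 1},
    {"x": -2, "y": 0, "z": 0, "rx": 0, "ry": 0, "rz": 0, "fingers": 1},
    {"x": -2, "y": 0, "z": 0, "rx": 0, "ry": 0, "rz": 0, "fingers": 1}
  ]
}}

```text
time_s: 12.25
tool_pos: [0.5339, 0.161, 0.1021]
tool_rot: [179.9, -0.1, 73.0]
force: [0.3, 5.6, 5.8]
grip_width: 0.0236
grasp_force: 50.0
```

```bash
python3 s.py
```

```text
t 12.25 nest-xy mm [ 0.2 -1. ] tcp z 102.1 rot [ 1.7994e+02 -1.3000e-01  7.3010e+01] F nest [-1.4  5.4  5.8] T [ 1.33  0.19 -0.03]
```

Emit:
{"name": "drive_tool", "arguments": {
  "moves": [
    {"x": -1, "y": 0, "z": 0, "rx": 0, "ry": 0, "rz": 0, "fingers": 1},
    {"x": -2, "y": 0, "z": 0, "rx": 0, "ry": 0, "rz": 0, "fingers": 1},
    {"x": -2, "y": 0, "z": 0, "rx": 0, "ry": 0, "rz": 0, "fingers": 1}
  ]
}}

```text
time_s: 12.62
tool_pos: [0.5336, 0.1584, 0.1021]
tool_rot: [179.9, -0.1, 73.0]
force: [0.1, 4.5, 5.8]
grip_width: 0.0233
grasp_force: 50.0
```

```bash
python3 s.py
```

```text
t 12.62 nest-xy mm [ 0.7 -3.6] tcp z 102.08 rot [ 1.799e+02 -8.000e-02  7.299e+01] F nest [-1.2  4.4  5.8] T [ 1.25 -0.07  0.02]
```

Emit:
{"name": "drive_tool", "arguments": {
  "moves": [
    {"x": -1, "y": 0, "z": 0, "rx": 0, "ry": 0, "rz": 0, "fingers": 1},
    {"x": -2, "y": 0, "z": 0, "rx": 0, "ry": 0, "rz": 0, "fingers": 1},
    {"x": -2, "y": 0, "z": 0, "rx": 0, "ry": 0, "rz": 0, "fingers": 1}
  ]
}}

```text
time_s: 13.0
tool_pos: [0.5331, 0.1564, 0.1021]
tool_rot: [179.9, -0.1, 73.0]
force: [0.6, 3.9, 5.4]
grip_width: 0.0231
grasp_force: 50.0
```

```bash
python3 s.py
```

```text
t 13.0 nest-xy mm [ 0.7 -5.6] tcp z 102.1 rot [ 1.7989e+02 -8.0000e-02  7.2980e+01] F nest [-0.6  3.9  5.4] T [ 1.2  -0.25  0.02]
```

Emit:
{"name": "drive_tool", "arguments": {
  "moves": [
    {"x": -1, "y": 0, "z": 0, "rx": 0, "ry": 0, "rz": 0, "fingers": 1},
    {"x": -2, "y": 0, "z": 0, "rx": 0, "ry": 0, "rz": 0, "fingers": 1},
    {"x": -2, "y": 0, "z": 0, "rx": 0, "ry": 0, "rz": 0, "fingers": 1}
  ]
}}

```text
time_s: 13.38
tool_pos: [0.5325, 0.1544, 0.1021]
tool_rot: [179.9, -0.1, 73.0]
force: [1.3, 4.4, 5.5]
grip_width: 0.0239
grasp_force: 50.0
```

```bash
python3 s.py
```

```text
t 13.38 nest-xy mm [ 0.8 -7.7] tcp z 102.11 rot [ 1.7989e+02 -8.0000e-02  7.2980e+01] F nest [-0.   4.5  5.5] T [ 1.2  -0.23  0.02]
```

No hole down to −7.7 mm, and the lower plate cannot be past −10 mm, so it must be on the +y side. I'll unload, go back to about +2 mm, then touch again.

Emit:
{"name": "drive_tool", "arguments": {
  "moves": [
    {"x": 0, "y": 0, "z": -1.2, "rx": 0, "ry": 0, "rz": 0, "fingers": 1},
    {"x": 2, "y": 0, "z": -1.2, "rx": 0, "ry": 0, "rz": 0, "fingers": 1},
    {"x": 4, "y": 0, "z": -1.2, "rx": 0, "ry": 0, "rz": 0, "fingers": 1},
    {"x": 6, "y": 0, "z": -1.2, "rx": 0, "ry": 0, "rz": 0, "fingers": 1},
    {"x": 8, "y": 0, "z": -1.2, "rx": 0, "ry": 0, "rz": 0, "fingers": 1},
    {"x": 10, "y": 0, "z": -1.2, "rx": 0, "ry": 0, "rz": 0, "fingers": 1},
    {"x": 10, "y": 0, "z": -0.6, "rx": 0, "ry": 0, "rz": 0, "fingers": 1},
    {"x": 10, "y": 0, "z": 0, "rx": 0, "ry": 0, "rz": 0, "fingers": 1},
    {"x": 10, "y": 0, "z": 0, "rx": 0, "ry": 0, "rz": 0, "fingers": 1}
  ]
}}

```text
time_s: 14.5
tool_pos: [0.5343, 0.1638, 0.102]
tool_rot: [-180.0, -0.0, 73.0]
force: [-2.0, -2.3, 5.3]
grip_width: 0.0235
grasp_force: 50.0
```

```bash
python3 s.py
```

```text
t 14.5 nest-xy mm [-0.3  1.8] tcp z 102.03 rot [-1.7997e+02 -1.0000e-02  7.2990e+01] F nest [-1.2 -2.7  5.3] T [-0.81  0.74 -0.01]
```

Emit:
{"name": "drive_tool", "arguments": {
  "moves": [
    {"x": 1, "y": 0, "z": 0, "rx": 0, "ry": 0, "rz": 0, "fingers": 1},
    {"x": 2, "y": 0, "z": 0, "rx": 0, "ry": 0, "rz": 0, "fingers": 1},
    {"x": 2, "y": 0, "z": 0, "rx": 0, "ry": 0, "rz": 0, "fingers": 1}
  ]
}}

```text
time_s: 14.88
tool_pos: [0.5346, 0.1644, 0.102]
tool_rot: [-179.9, 0.1, 73.0]
force: [-3.3, -4.7, 6.1]
grip_width: 0.0237
grasp_force: 50.0
```

```bash
python3 s.py
```

```text
t 14.88 nest-xy mm [-0.2  2.5] tcp z 101.96 rot [-1.7994e+02  1.0000e-01  7.2960e+01] F nest [-1.8 -5.5  6.1] T [-1.43  0.96  0.02]
```

Emit:
{"name": "drive_tool", "arguments": {
  "moves": [
    {"x": 1, "y": 0, "z": 0, "rx": 0, "ry": 0, "rz": 0, "fingers": 1},
    {"x": 2, "y": 0, "z": 0, "rx": 0, "ry": 0, "rz": 0, "fingers": 1},
    {"x": 2, "y": 0, "z": 0, "rx": 0, "ry": 0, "rz": 0, "fingers": 1}
  ]
}}

```text
time_s: 15.25
tool_pos: [0.5353, 0.1661, 0.1019]
tool_rot: [-180.0, 0.1, 72.9]
force: [-2.8, -5.3, 5.6]
grip_width: 0.0238
grasp_force: 50.0
```

```bash
python3 s.py
```

```text
t 15.25 nest-xy mm [0.  4.3] tcp z 101.86 rot [-1.7996e+02  1.2000e-01  7.2950e+01] F nest [-1.1 -5.9  5.6] T [-1.56  0.86  0.02]
```

Emit:
{"name": "drive_tool", "arguments": {
  "moves": [
    {"x": 1, "y": 0, "z": 0, "rx": 0, "ry": 0, "rz": 0, "fingers": 1},
    {"x": 2, "y": 0, "z": 0, "rx": 0, "ry": 0, "rz": 0, "fingers": 1},
    {"x": 2, "y": 0, "z": 0, "rx": 0, "ry": 0, "rz": 0, "fingers": 1}
  ]
}}

```text
time_s: 15.62
tool_pos: [0.5363, 0.1695, 0.1015]
tool_rot: [180.0, -0.0, 73.0]
force: [-1.6, -3.1, 1.9]
grip_width: 0.0236
grasp_force: 50.0
```

```bash
python3 s.py
```

```text
t 15.62 nest-xy mm [-0.   7.9] tcp z 101.5 rot [ 1.7999e+02 -1.0000e-02  7.2990e+01] F nest [-0.6 -3.5  1.9] T [-0.95  0.32  0.02]
```

Emit:
{"name": "drive_tool", "arguments": {
  "moves": [
    {"x": 1, "y": 0, "z": 0.5, "rx": 0, "ry": 0, "rz": 0, "fingers": 1},
    {"x": 1.5, "y": 0, "z": 1.5, "rx": 0, "ry": 0, "rz": 0, "fingers": 1},
    {"x": 1.5, "y": 0, "z": 2.5, "rx": 0, "ry": 0, "rz": 0, "fingers": 1},
    {"x": 1.5, "y": 0, "z": 2.5, "rx": 0, "ry": 0, "rz": 0, "fingers": 1}
  ]
}}

```text
time_s: 16.12
tool_pos: [0.5367, 0.1711, 0.0989]
tool_rot: [180.0, -0.0, 73.0]
force: [-0.6, -2.8, 0.6]
grip_width: 0.0236
grasp_force: 50.0
```

```bash
python3 s.py
```

```text
t 16.12 nest-xy mm [-0.1  9.5] tcp z 98.85 rot [ 1.7999e+02 -2.0000e-02  7.2980e+01] F nest [ 0.3 -2.9  0.6] T [-0.76  0.16 -0.03]
```

Emit:
{"name": "drive_tool", "arguments": {
  "moves": [
    {"x": 0, "y": 0, "z": 1, "rx": 0, "ry": 0, "rz": 0, "fingers": 1},
    {"x": 0, "y": 0, "z": 1.5, "rx": 0, "ry": 0, "rz": 0, "fingers": 1},
    {"x": 0, "y": 0, "z": 1.5, "rx": 0, "ry": 0, "rz": 0, "fingers": 1}
  ]
}}

```text
time_s: 16.5
tool_pos: [0.5367, 0.1709, 0.0975]
tool_rot: [180.0, 0.0, 73.0]
force: [-1.5, -3.0, 1.0]
grip_width: 0.0235
grasp_force: 50.0
```

```bash
python3 s.py
```

```text
t 16.5 nest-xy mm [-0.   9.2] tcp z 97.5 rot [180.     0.    72.98] F nest [-0.5 -3.3  1. ] T [-0.9   0.3   0.02]
```

Emit:
{"name": "drive_tool", "arguments": {
  "moves": [
    {"x": -0.5, "y": 0, "z": 0.8, "rx": 0, "ry": 0, "rz": 0, "fingers": 1},
    {"x": -1, "y": 0, "z": 1.3, "rx": 0, "ry": 0, "rz": 0, "fingers": 1},
    {"x": -2.5, "y": 0, "z": 1.3, "rx": 0, "ry": 0, "rz": 0, "fingers": 1},
    {"x": -4, "y": 0, "z": 1.3, "rx": 0, "ry": 0, "rz": 0, "fingers": 1},
    {"x": -5.5, "y": 0, "z": 1.3, "rx": 0, "ry": 0, "rz": 0, "fingers": 1},
    {"x": -5.5, "y": 0, "z": 1.3, "rx": 0, "ry": 0, "rz": 0, "fingers": 1}
  ]
}}

```text
time_s: 17.25
tool_pos: [0.535, 0.1663, 0.0963]
tool_rot: [-180.0, -0.1, 73.0]
force: [-0.6, 1.8, -1.4]
grip_width: 0.0237
grasp_force: 50.0
```

```bash
python3 s.py
```

```text
t 17.25 nest-xy mm [-0.3  4.4] tcp z 96.27 rot [-1.7999e+02 -6.0000e-02  7.3000e+01] F nest [-1.1  1.6 -1.4] T [ 0.5 -0.   0. ]
```

Emit:
{"name": "drive_tool", "arguments": {
  "moves": [
    {"x": -1.5, "y": 0, "z": 0, "rx": 0, "ry": 0, "rz": 0, "fingers": 1},
    {"x": -3, "y": 0, "z": 0, "rx": 0, "ry": 0, "rz": 0, "fingers": 1},
    {"x": -4, "y": 0, "z": 0, "rx": 0, "ry": 0, "rz": 0, "fingers": 1},
    {"x": -4, "y": 0, "z": 0, "rx": 0, "ry": 0, "rz": 0, "fingers": 1}
  ]
}}

```text
time_s: 17.75
tool_pos: [0.5338, 0.1618, 0.0963]
tool_rot: [-180.0, -0.0, 73.0]
force: [-0.3, 2.8, -1.3]
grip_width: 0.0235
grasp_force: 50.0
```

```bash
python3 s.py
```

```text
t 17.75 nest-xy mm [-0.2 -0.2] tcp z 96.3 rot [-1.7999e+02 -1.0000e-02  7.2980e+01] F nest [-1.1  2.6 -1.3] T [0.6  0.17 0.02]
```

Emit:
{"name": "drive_tool", "arguments": {
  "moves": [
    {"x": -1.5, "y": 0, "z": 0, "rx": 0, "ry": 0, "rz": 0, "fingers": 1},
    {"x": -3, "y": 0, "z": 0, "rx": 0, "ry": 0, "rz": 0, "fingers": 1},
    {"x": -4, "y": 0, "z": 0, "rx": 0, "ry": 0, "rz": 0, "fingers": 1},
    {"x": -4, "y": 0, "z": 0, "rx": 0, "ry": 0, "rz": 0, "fingers": 1}
  ]
}}

```text
time_s: 18.25
tool_pos: [0.5327, 0.1579, 0.0963]
tool_rot: [-180.0, -0.0, 73.0]
force: [-0.9, 2.3, -1.4]
grip_width: 0.0239
grasp_force: 50.0
```

```bash
python3 s.py
```

```text
t 18.25 nest-xy mm [-0.1 -4.3] tcp z 96.3 rot [-180.     -0.     72.98] F nest [-1.6  1.9 -1.4] T [ 0.66  0.2  -0.03]
```

Emit:
{"name": "drive_tool", "arguments": {
  "moves": [
    {"x": 1.5, "y": 0, "z": 0, "rx": 0, "ry": 0, "rz": 0, "fingers": 1},
    {"x": 3, "y": 0, "z": 0, "rx": 0, "ry": 0, "rz": 0, "fingers": 1},
    {"x": 4, "y": 0, "z": 1, "rx": 0, "ry": 0, "rz": 0, "fingers": 1},
    {"x": 4, "y": 0, "z": 2, "rx": 0, "ry": 0, "rz": 0, "fingers": 1},
    {"x": 4, "y": 0, "z": 3, "rx": 0, "ry": 0, "rz": 0, "fingers": 1},
    {"x": 4, "y": 0, "z": 3, "rx": 0, "ry": 0, "rz": 0, "fingers": 1}
  ]
}}

```text
time_s: 19.0
tool_pos: [0.5339, 0.1618, 0.093]
tool_rot: [-180.0, -0.0, 73.0]
force: [0.4, -1.5, -1.5]
grip_width: 0.0237
grasp_force: 50.0
```

```bash
python3 s.py
```

```text
t 19.0 nest-xy mm [-0.1 -0.2] tcp z 92.98 rot [-180.     -0.     72.98] F nest [ 0.8 -1.3 -1.5] T [-0.43  0.05  0.01]
```

Emit:
{"name": "drive_tool", "arguments": {
  "moves": [
    {"x": 0, "y": 0, "z": 1, "rx": 0, "ry": 0, "rz": 0, "fingers": 1},
    {"x": 0, "y": 0, "z": 2, "rx": 0, "ry": 0, "rz": 0, "fingers": 1},
    {"x": 0, "y": 0, "z": 3, "rx": 0, "ry": 0, "rz": 0, "fingers": 1},
    {"x": 0, "y": 0, "z": 3, "rx": 0, "ry": 0, "rz": 0, "fingers": 1}
  ]
}}

```text
time_s: 19.5
tool_pos: [0.5338, 0.1619, 0.0901]
tool_rot: [-180.0, -0.0, 73.0]
force: [0.0, -1.9, -1.3]
grip_width: 0.0238
grasp_force: 50.0
```

```bash
python3 s.py
```

```text
t 19.5 nest-xy mm [-0.1 -0.2] tcp z 90.12 rot [-179.99   -0.     72.99] F nest [ 0.6 -1.8 -1.3] T [-0.51  0.14  0.02]
```

Emit:
{"name": "drive_tool", "arguments": {
  "moves": [
    {"x": 0, "y": 0, "z": 0.8, "rx": 0, "ry": 0, "rz": 0, "fingers": 1},
    {"x": 0, "y": 0, "z": 1.6, "rx": 0, "ry": 0, "rz": 0, "fingers": 1},
    {"x": 0, "y": 0, "z": 1.6, "rx": 0, "ry": 0, "rz": 0, "fingers": 1}
  ]
}}

```text
time_s: 19.88
tool_pos: [0.5339, 0.1618, 0.0886]
tool_rot: [180.0, -0.0, 73.0]
force: [-0.2, -1.5, -0.5]
grip_width: 0.0236
grasp_force: 50.0
```

```bash
python3 s.py
```

```text
t 19.88 nest-xy mm [-0.  -0.2] tcp z 88.59 rot [179.99  -0.    72.99] F nest [ 0.3 -1.5 -0.5] T [-0.54  0.13 -0.04]
```

Emit:
{"name": "drive_tool", "arguments": {
  "moves": [
    {"x": 0, "y": 0, "z": 0.8, "rx": 0, "ry": 0, "rz": 0, "fingers": 1},
    {"x": 0, "y": 0, "z": 1.6, "rx": 0, "ry": 0, "rz": 0, "fingers": 1},
    {"x": 0, "y": 0, "z": 2.4, "rx": 0, "ry": 0, "rz": 0, "fingers": 1},
    {"x": 0, "y": 0, "z": 2.4, "rx": 0, "ry": 0, "rz": 0, "fingers": 1}
  ]
}}

```text
time_s: 20.38
tool_pos: [0.5339, 0.1618, 0.0862]
tool_rot: [180.0, 0.0, 73.0]
force: [-0.2, -1.5, -0.4]
grip_width: 0.0236
grasp_force: 50.0
```

```bash
python3 s.py
```

```text
t 20.38 nest-xy mm [-0.  -0.3] tcp z 86.15 rot [180.     0.    72.98] F nest [ 0.3 -1.5 -0.4] T [-0.52  0.09 -0.03]
```

Emit:
{"name": "drive_tool", "arguments": {
  "moves": [
    {"x": 0, "y": 0, "z": 0.8, "rx": 0, "ry": 0, "rz": 0, "fingers": 1},
    {"x": 0, "y": 0, "z": 1.6, "rx": 0, "ry": 0, "rz": 0, "fingers": 1},
    {"x": 0, "y": 0, "z": 1.6, "rx": 0, "ry": 0, "rz": 0, "fingers": 1}
  ]
}}

```text
time_s: 20.75
tool_pos: [0.5339, 0.1619, 0.0846]
tool_rot: [180.0, -0.0, 73.0]
force: [-0.5, -2.5, 0.3]
grip_width: 0.0235
grasp_force: 50.0
```

```bash
python3 s.py
```

```text
t 20.75 nest-xy mm [-0.  -0.1] tcp z 84.63 rot [ 1.800e+02 -1.000e-02  7.299e+01] F nest [ 0.3 -2.6  0.3] T [-0.48  0.1   0.02]
```

Emit:
{"name": "drive_tool", "arguments": {
  "moves": [
    {"x": 0, "y": 0, "z": 0.8, "rx": 0, "ry": 0, "rz": 0, "fingers": 1},
    {"x": 0, "y": 0, "z": 1.6, "rx": 0, "ry": 0, "rz": 0, "fingers": 1},
    {"x": 0, "y": 0, "z": 2.4, "rx": 0, "ry": 0, "rz": 0, "fingers": 1},
    {"x": 0, "y": 0, "z": 2.4, "rx": 0, "ry": 0, "rz": 0, "fingers": 1}
  ]
}}

```text
time_s: 21.25
tool_pos: [0.5341, 0.1621, 0.0824]
tool_rot: [180.0, -0.0, 73.0]
force: [-0.5, -0.3, 0.7]
grip_width: 0.0238
grasp_force: 50.0
```

```bash
python3 s.py
```

```text
t 21.25 nest-xy mm [0.1 0.1] tcp z 82.37 rot [ 1.7998e+02 -4.0000e-02  7.2990e+01] F nest [-0.4 -0.5  0.7] T [-0.26  0.06 -0.01]
```

Emit:
{"name": "drive_tool", "arguments": {
  "moves": [
    {"x": 0, "y": 0, "z": 0.8, "rx": 0, "ry": 0, "rz": 0, "fingers": 1},
    {"x": 0, "y": 0, "z": 1.6, "rx": 0, "ry": 0, "rz": 0, "fingers": 1},
    {"x": 0, "y": 0, "z": 2.4, "rx": 0, "ry": 0, "rz": 0, "fingers": 1},
    {"x": 0, "y": 0, "z": 2.4, "rx": 0, "ry": 0, "rz": 0, "fingers": 1}
  ]
}}

```text
time_s: 21.75
tool_pos: [0.5343, 0.1624, 0.0801]
tool_rot: [180.0, -0.1, 73.0]
force: [0.3, 0.3, 2.3]
grip_width: 0.024
grasp_force: 50.0
```

```bash
python3 s.py
```

```text
t 21.75 nest-xy mm [0.1 0.5] tcp z 80.13 rot [ 1.7996e+02 -7.0000e-02  7.3000e+01] F nest [0.2 0.4 2.3] T [ 0.18 -0.04 -0.02]
```

Emit:
{"name": "drive_tool", "arguments": {
  "moves": [
    {"x": 0.3, "y": 0, "z": 0.8, "rx": 0, "ry": 0, "rz": 0, "fingers": 1},
    {"x": 0.5, "y": 0, "z": 1.6, "rx": 0, "ry": 0, "rz": 0, "fingers": 1},
    {"x": 0.5, "y": 0, "z": 2.4, "rx": 0, "ry": 0, "rz": 0, "fingers": 1},
    {"x": 0.5, "y": 0, "z": 2.4, "rx": 0, "ry": 0, "rz": 0, "fingers": 1}
  ]
}}

```text
time_s: 22.25
tool_pos: [0.5343, 0.1629, 0.0774]
tool_rot: [180.0, -0.1, 73.0]
force: [0.9, 2.7, 1.7]
grip_width: 0.0238
grasp_force: 50.0
```

```bash
python3 s.py
```

```text
t 22.25 nest-xy mm [0.  0.9] tcp z 77.42 rot [ 1.7997e+02 -6.0000e-02  7.3000e+01] F nest [0.  2.9 1.7] T [ 0.63 -0.33  0.01]
```

Emit:
{"name": "drive_tool", "arguments": {
  "moves": [
    {"x": 0, "y": 0, "z": 0.8, "rx": 0, "ry": 0, "rz": 0, "fingers": 1},
    {"x": 0, "y": 0, "z": 1.6, "rx": 0, "ry": 0, "rz": 0, "fingers": 1},
    {"x": 0, "y": 0, "z": 1.6, "rx": 0, "ry": 0, "rz": 0, "fingers": 1}
  ]
}}

```text
time_s: 22.62
tool_pos: [0.5343, 0.1629, 0.076]
tool_rot: [180.0, -0.1, 73.0]
force: [2.7, 3.5, 1.7]
grip_width: 0.0236
grasp_force: 50.0
```

```bash
python3 s.py
```

```text
t 22.62 nest-xy mm [-0.   0.9] tcp z 75.97 rot [ 1.7998e+02 -6.0000e-02  7.3000e+01] F nest [1.5 4.2 1.7] T [ 1.01 -0.37  0.04]
```

Emit:
{"name": "drive_tool", "arguments": {
  "moves": [
    {"x": 0.4, "y": 0.2, "z": 0.8, "rx": 0, "ry": 0, "rz": 0, "fingers": 1},
    {"x": 0.4, "y": 0.2, "z": 1.6, "rx": 0, "ry": 0, "rz": 0, "fingers": 1},
    {"x": 0.4, "y": 0.2, "z": 2.4, "rx": 0, "ry": 0, "rz": 0, "fingers": 1},
    {"x": 0.4, "y": 0.2, "z": 2.4, "rx": 0, "ry": 0, "rz": 0, "fingers": 1}
  ]
}}

```text
time_s: 23.12
tool_pos: [0.5345, 0.1629, 0.0735]
tool_rot: [180.0, -0.0, 73.0]
force: [1.3, 4.7, 1.9]
grip_width: 0.0239
grasp_force: 50.0
```

```bash
python3 s.py
```

```text
t 23.12 nest-xy mm [0.2 1. ] tcp z 73.54 rot [ 1.7999e+02 -4.0000e-02  7.2990e+01] F nest [-0.1  4.9  1.9] T [ 1.19 -0.29  0.01]
```

Emit:
{"name": "drive_tool", "arguments": {
  "moves": [
    {"x": 0, "y": 0, "z": 0.6, "rx": 0, "ry": 0, "rz": 0, "fingers": 1},
    {"x": 0, "y": 0, "z": 1.2, "rx": 0, "ry": 0, "rz": 0, "fingers": 1},
    {"x": 0, "y": 0, "z": 1.2, "rx": 0, "ry": 0, "rz": 0, "fingers": 1}
  ]
}}

```text
time_s: 23.5
tool_pos: [0.5345, 0.1629, 0.0726]
tool_rot: [180.0, -0.0, 73.0]
force: [0.7, 5.5, 5.8]
grip_width: 0.0235
grasp_force: 50.0
```

```bash
python3 s.py
```

```text
t 23.5 nest-xy mm [0.2 1.1] tcp z 72.56 rot [ 1.7999e+02 -4.0000e-02  7.2990e+01] F nest [-0.9  5.5  5.8] T [ 1.28 -0.09  0.02]
```

Home height is reached (72.5 mm) and the flange load is rising, so I release and lift off.

Emit:
{"name": "drive_tool", "arguments": {
  "moves": [
    {"x": 0, "y": 0, "z": 0, "rx": 0, "ry": 0, "rz": 0, "fingers": 0.2},
    {"x": 0, "y": 0, "z": 0, "rx": 0, "ry": 0, "rz": 0, "fingers": -0.5},
    {"x": 0, "y": 0, "z": 0, "rx": 0, "ry": 0, "rz": 0, "fingers": -0.5},
    {"x": 0, "y": 0, "z": 0, "rx": 0, "ry": 0, "rz": 0, "fingers": -0.5},
    {"x": 0, "y": 0, "z": 0, "rx": 0, "ry": 0, "rz": 0, "fingers": -0.5},
    {"x": 0, "y": 0, "z": -10, "rx": 0, "ry": 0, "rz": 0, "fingers": -0.5},
    {"x": 0, "y": 0, "z": -40, "rx": 0, "ry": 0, "rz": 0, "fingers": -0.5},
    {"x": 0, "y": 0, "z": -90, "rx": 0, "ry": 0, "rz": 0, "fingers": -0.5},
    {"x": -50, "y": 0, "z": -130, "rx": 0, "ry": 0, "rz": 0, "fingers": -0.5},
    {"x": -100, "y": 0, "z": -150, "rx": 0, "ry": 0, "rz": 0, "fingers": -0.5},
    {"x": -100, "y": 0, "z": -150, "rx": 0, "ry": 0, "rz": 0, "fingers": -0.5}
  ]
}}

```text
time_s: 24.88
tool_pos: [0.5061, 0.0624, 0.2256]
tool_rot: [179.7, -0.2, 72.6]
force: [-0.3, 1.6, -0.1]
grip_width: 0.0654
grasp_force: 0.0
```

```bash
python3 s.py; python3 - <<'E'
from h import *
c=vision.read_camera("side"); im=c["image"][150:225,235:335,::-1]; print(proj(c,[.534,.162,.1]))
c=vision.read_camera("scene"); d=c["image"][180:255,390:490,::-1];print(proj(c,[.534,.162,.1]))
g=np.hstack([cv2.resize(i,(400,300),interpolation=cv2.INTER_CUBIC) for i in (im,d)])
cv2.imwrite("pics/s5.png",cv2.convertScaleAbs(g,alpha=1.5,beta=10))
E
```

```text
t 24.88 nest-xy mm [   2.4 -103.4] tcp z 225.6 rot [179.75  -0.18  72.56] F nest [-0.8  1.5 -0.1] T [-0.05  0.08 -0.03]
[[280.23541409 178.78165148]]
[[447.47055321 208.63483145]]
```

View pics/s5.png

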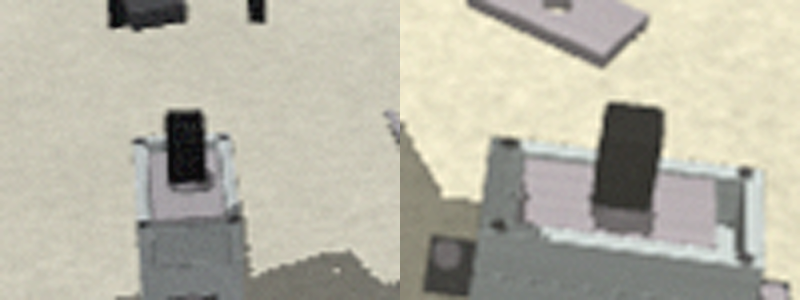

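The pin stands upright, with its grip top at side (281,178) and scene (449,207), its flange on the flat top plate, and the gripper clear. I'm handing in.

```bash
python3 -c "
from cell import workorder
print(workorder.sign_off())"
```

```text
the job is handed in; nothing more can be done
None
```

The locating pin is home through all three plates into the nest floor, flange on the top plate by tool height and camera view; I released it, lifted the gripper clear and signed off at about 25 s (no verdict shown).

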